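# Wet the wash brush and draw out its telescopic handle

## Task

Get the big wash brush in the stand ready: first give its tuft a squirt by pressing the pump bottle's nozzle cap all the way down and letting it spring back up. Then squeeze in the button on the side of the brush's handle head, pull the handle straight up past its first stop to the second one (all the way out), and finish still holding it there with the button squeezed in, so that I can tighten the collar. Do not knock the jar, paint pots or small palette about.

Things in the scene. Friction and masses are not known exactly. Their poses are not given: they have to be found in the camera images.
- stand: Fixed brush stand: wood base 110 x 110 x 16 mm, white dish; a clamp on a thin post (at y -42 mm, 121 mm high) holds a wash brush's wooden barrel upright, tuft down, 24 mm thick, top collar 27 mm thick and 150 mm above the table. Origin: centre of the base's underside, on the brush's axis; z up. Button on the handle looks to the stand's +x; pump bottle 155 to 185 mm away on its +y side.
- handle (a joint): How far the telescopic handle is pulled up out of the barrel, m: 0 fully in, 0.04 first stop, 0.08 second stop and hard end. A pawl locks it at 0 and at both stops; it slides only with the button in by more than 3 mm (unless forced with some 70 N), and then passes the first stop without catching. Spring and weight pull it down with 3 to 5 N.
- handle_head (a point): Centre of the handle's head, a wooden block 34 mm (stand x) by 28 mm (stand y) by 40 mm high, turned with the stand; 196 mm above the table when fully in, 276 mm at the second stop. A 12 mm rod with a 16 mm ring joins it to the barrel, whose top is 26 mm below the block at the start.
- button (a joint): Travel of the telescope button, in m: 0 out, 0.005 fully in. It springs back; it takes 2 N to start and 5 N to push fully in. Squeezing the head between the fingers along the stand's x axis pushes it in; counts as in above 0.003.
- button_face (a point): Centre of the outer face of the button, a black block 16 mm wide (stand y) and 22 mm high in the head's +x side, at the height of the head's centre. Out, it stands 7 mm proud of the head (24 mm from the handle's axis, head and button 41 mm across); fully in, 2 mm proud (36 mm across).
- bottle: Fixed white pump bottle, 54 mm in diameter, with a grey sprung nozzle cap on top. Origin: centre of its underside, z up. The nozzle points to its -x, towards the brush stand.
- cap (a joint): How far the nozzle cap is pressed down, in m: 0 up, 0.008 fully down. It springs back; it takes about 2 N to start and 7 N to push fully down. Pressed: above 0.0065; up again: below 0.0015.
- cap_top (a point): Centre of the cap's flat top, 32 mm in diameter, 146 mm above the table when up; a 9 mm spout sticks out 34 mm from its axis towards the stand, 8 mm below the top.
- jar: Bystander: loose glass jar 68 mm in diameter and 100 mm high, with brushes standing in it up to 190 mm. Origin: centre of its underside.
- pot_a: Bystander: loose paint pot with white cap, 35 mm in diameter, 46 mm high. Origin: centre of its underside.
- pot_b: Bystander: a second paint pot of the same size.
- palette: Bystander: loose white three-well palette 75 x 150 x 14 mm. Origin: centre of its underside.
Mind the look-alikes: they are no part of the job. What is shaped like the bottle but blue or pink is not meant.

How it is judged (in metres and radians):
On the way, in this order (a step that is already met when the one before it is completed fails the run):
1. nozzle cap pressed fully down while the handle is still in (value of joint cap above 0.0065 m and value of joint handle below 0.006 m), for 0.05 s.
2. nozzle cap sprung back up, handle still in (value of joint cap below 0.0015 m and value of joint handle below 0.006 m), for 0.1 s.
3. telescope button squeezed in with the handle still in (value of joint button above 0.003 m and value of joint handle below 0.01 m), for 0.05 s.
4. handle pulled to the second stop (value of joint handle above 0.075 m and value of joint button above 0.003 m), for 0.2 s.
At the end, for the whole second after the job is handed in: Fingers hold the handle with over 2 N, within 5 mm of its second stop (joint above 0.075 m), button in by more than 3 mm (the pawl carries nothing), nozzle cap up again (within 1.5 mm); jar, pots and palette within 30 mm of their starts, the jar upright (all of step 4 and contact force between handle and the fingers above 2 N and value of joint cap below 0.0015 m and distance of each of jar, pot_a, pot_b, palette from where it was at the start of the episode below 0.03 m and angle between jar's own z axis and vertical below 0.3 rad); the arm keeps its last pose, push and grip.
It fails at once if a bystander is knocked about (distance of any of jar, pot_a, pot_b, palette from where it was at the start of the episode above 0.03 m or angle between jar's own z axis and vertical above 0.3 rad).
It also fails if it takes over 40 s, if anything falls off the work surface, if the arm or the gripper's body presses on something with over 40 N, if the wrist force passes 120 N, or if a joint passes its speed limit or range.

## Robot

A 6-joint arm with a two-finger parallel gripper is mounted at the origin on the work surface. World frame = base frame: x ahead of the robot, y to its left, z up, the work surface at z = 0. Lengths are in m, angles in degrees, forces in N, time in s.
With the tool pointing down it reaches from about 0.25 to 0.725 m from the base axis. Payload 9.7 kg.
Tool frame: the origin (TCP) lies at the very end of the fingers, on their centre line; the grasp point (between the pads) lies 19 mm behind it; z points along the fingers, y is the line along which they close (so a half turn about z gives the same grasp; the last joint's range is limited). The gripper opens to 85 mm and grips with 20 to 120 N. Pads are 22 mm wide; open, the fingers measure 114 mm over their backs; the gripper's body (76 mm by 85 mm) begins 54 mm behind the grasp point. The pads swing forward as they close: fully open they stand 13 mm farther back than shut.
Start: joints at [65.031, 4.979, 10.078, 95.1, 0, 90], TCP at [0.232, 0.499, 0.231] pointing down, gripper open.
Joint ranges: [-179.16, 179.16], [-48.56, 103.87], [-65.8, 70.77], [-126.05, 130.52], [-82.76, 87.17], [-180, 180]. Speed limits (degrees/s): [127.2, 127.2, 147.25, 180, 180, 180].

## Interface

Orientations are given as [roll, pitch, yaw] about the fixed x, y, z axes, in that order (R = Rz(yaw) Ry(pitch) Rx(roll)).
In Python, from workcell import bot gives the robot as it stands.
- The arm moves only by the tool step_arm, never from a script. Its argument "targets" is a list of rows, each a list of 3 entries, a list of its own where there are three numbers: the opening, from 0 (shut) to 1 (fully open), then the shift along the world's x, y, z in mm, then the turn, a rotation vector about the world's x, y, z in rad. In form: [[grip, [tx, ty, tz], [wx, wy, wz]], ...]. A call has 1 to 8 rows; each row is the pose to reach, as a shift and turn from the pose commanded when the call began; what a row does not reach only later rows make up. A row lasts 1/10 s, in which the tool goes at most 50 mm and 8.59 degrees, less where a joint would pass 70% of its speed; a pose out of reach is approached as far as the arm can. A call with a gripper value outside its range is refused whole. The fingers move at their own pace and stop on an object; "force" is the grip in N (left out, the last holds). Time passes only in rows, so rows that repeat a pose let the fingers close. It gives the time, the measured TCP pose, the force, the opening and the grip force at its end, in the units of the state.
- bot.get_obs(): the state, without advancing time (a new reading comes with each control period).
- bot.camera(name): name is "scene" or "side" or "wrist"; returns (picture, depth): 420x560x3 uint8, red, green, blue; 420x560 float32, m along the optical axis (not along the pixel's ray), 0 where there is no reading.
- bot.camera_params(name): a dict with "K" (3x3 intrinsics, pixels), "R" (3x3) and "t" (3): a world point X has camera coordinates R X + t. Camera axes: x right, y down, z forward; pixel columns grow to the right and rows downward; lengths in m; the calibration is good to about 2 mm. The wrist camera is an equidistant fisheye: a pixel r from the principal point sees the ray r / f radians off the axis. A picture is of the moment at which its call begins: read the wrist's pose just before it. camera_params takes no time and is no camera call; for the wrist camera it gives the pose at the moment of the call.
- bot.job_done(): hands the job in; it is judged then, once.
The state is a dict: "time": time; "q": joint angles; "qd": joint speeds; "joint_efforts": joint torques, N m; "ee_pos": TCP position; "tcp_rot": TCP orientation; "wrist_force": force on the tool from outside, world axes, zero at the start; "torque": the same for the moment, N m; "opening": finger opening in m; "grasp_force": force on a finger pad.
Only numpy, scipy, OpenCV 4.12 (cv2) and the standard library are available. Lean on these libraries where they do the work, as an engineer would, in place of code of your own. Each camera call takes 0.05 s, during which the arm holds its last target. There are 200 camera calls.

## Working session

There is one attempt and no reset: what is moved stays moved. The work goes in short steps, Python scripts to look and compute and a tool call to move; the robot and the scene stay as the last step left them, time stands still between calls to the robot, and variables do not carry over. Pictures are saved under pics/ and viewed, at most 10 in all, crops included, and the job is handed in when it is done.

Besides the shell and the picture viewer there is one more tool, called after "Request:" by a JSON object that holds its "method" and its "body". step_arm: Moves the arm, as the interface text tells. Its arguments: {"type":"object","properties":{"targets":{"type":"array","items":{"type":"array"}},"force":{"type":"number"}},"required":["targets"]}

```bash
mkdir -p pics
cat > h.py <<'E'
import numpy as np, cv2
from workcell import bot
def cloud(name):
    p=bot.camera_params(name); im,d=bot.camera(name)
    v,u=np.mgrid[:420,:560]; K=p["K"]
    c=np.stack([(u-K[0][2])/K[0][0]*d,(v-K[1][2])/K[1][1]*d,d],-1)
    X=(c-np.array(p["t"]))@np.array(p["R"])
    return im,d,X
E
python3 - <<'E'
from h import *
for n in ("scene","side"):
    im,d,X=cloud(n); np.savez(n,im=im,d=d,X=X)
    cv2.imwrite(f"pics/{n}.png",im[...,::-1])
    p=bot.camera_params(n); print(n,-np.array(p["R"]).T@p["t"],(d>0).mean())
print(bot.get_obs())
E
```

```text
scene [ 1.28437356 -0.06417435  0.80351175] 0.996062925170068
side [ 0.42660757 -0.60657043  0.79455185] 0.9959183673469387
{'time': 0.1, 'q': array([6.50301709e+01, 5.00884955e+00, 1.00377176e+01, 9.51001253e+01,
       1.64114737e-03, 9.00001558e+01]), 'qd': array([ 0.03951149, -0.07098039,  0.04365636,  0.05181447,  0.01771337,
        0.00696889]), 'joint_efforts': array([-1.39580057e-03, -5.21561909e+01,  4.65652370e+01,  1.60317449e-02,
       -5.71543512e-05,  3.40433098e-05]), 'ee_pos': array([0.23207868, 0.49839868, 0.2306339 ]), 'tcp_rot': array([-1.79928743e+02, -1.64095233e-03,  1.55030013e+02]), 'wrist_force': array([0.41083123, 0.18336929, 0.02183227]), 'torque': array([-0.03751123, -0.00642254,  0.01276127]), 'grasp_force': 0.0, 'opening': 0.08572963807759369}
```

View pics/scene.png

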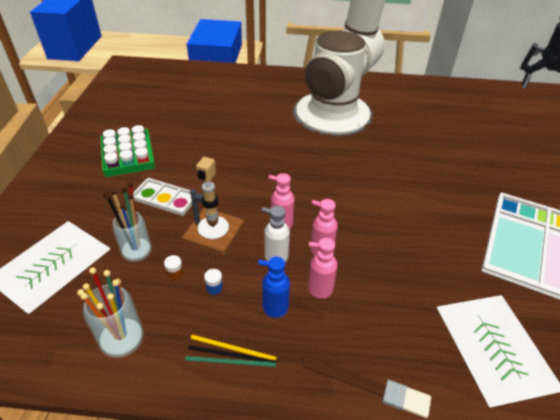

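View pics/side.png

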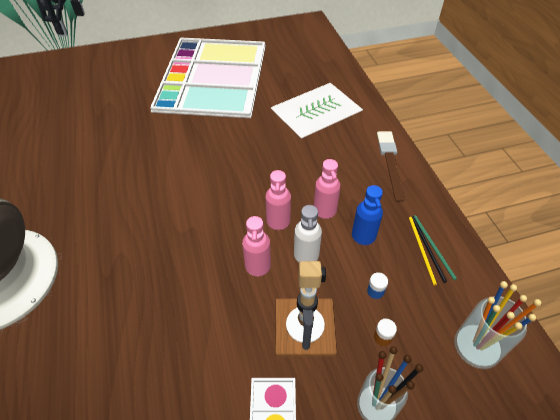

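Scene view: the white pump bottle with a grey cap is at (277,235). The blue one (275,290) and the pink ones (283,200), (324,225) and (322,268) are look-alikes. The stand is at (213,228), with the handle head at (206,168). In the side view, the white bottle is at (308,240), the head at (312,275) and the black button at (324,273), facing right. Next I'll measure these and enlarge a crop to confirm.

Run:
```python
from h import *
def g(n): z=np.load(n+".npz"); return z["im"].astype(int),z["X"],z["d"]
out={}
for n,capbox,hbox,bbox in (("scene",(255,200,300,275),(190,150,222,190),(180,200,250,255)),("side",(292,200,326,265),(295,258,330,292),(270,290,345,360))):
    im,X,d=g(n); hsv=cv2.cvtColor(im.astype(np.uint8),cv2.COLOR_RGB2HSV)
    def box(b):
        m=np.zeros(d.shape,bool); m[b[1]:b[3],b[0]:b[2]]=1; return m
    m=box(capbox)&(abs(X[...,2]-.146)<.004)
    print(n,"captop n",m.sum(),X[m].mean(0),np.ptp(X[m],0))
    if m.sum()>5: print(cv2.minEnclosingCircle((X[m][:,:2]*1000).astype(np.float32)))
    m=box(hbox)&(abs(X[...,2]-.216)<.004)
    P=X[m]; print("headtop",m.sum(),P.mean(0),cv2.minAreaRect((P[:,:2]*1000).astype(np.float32)))
    m=box(hbox)&(X[...,2]>.17); print(" head max z",X[m][:,2].max(), "dark:",)
    mb=m&(im.max(-1)<60)&(X[...,2]>.18); print(" button",mb.sum(),X[mb].mean(0) if mb.any() else 0)
    m=box(bbox)&(abs(X[...,2]-.016)<.004)
    P=X[m]; print("base",m.sum(),cv2.minAreaRect((P[:,:2]*1000).astype(np.float32)))
    # tall things nearby
im,X,d=g("side")
a=cv2.resize(im[150:310,230:400].astype(np.uint8),None,fx=3.5,fy=3.5,interpolation=2); cv2.imwrite("pics/crop.png",a[...,::-1])
# height map of obstacles: max z per 20mm cell from both
H=np.zeros((30,40))
for n in("scene","side"):
    im,X,d=g(n); P=X[(d>0)]; i=((P[:,0]-.3)/.02).astype(int); j=((P[:,1]+.35)/.02).astype(int)
    k=(i>=0)&(i<30)&(j>=0)&(j<40)&(P[:,2]<.4)&(P[:,0]>.3)&(P[:,1]>-.35); np.maximum.at(H,(i[k],j[k]),P[k,2])
print("rows x from .3; cols y from -.35, cm")
for r in range(25): print("%.2f"%(.3+.02*r)," ".join("%2d"%round(100*v) for v in H[r,:32]))
```

```text
scene captop n 328 [ 0.70296549 -0.11518658  0.14475816] [0.16724472 0.05669371 0.00620094]
((691.4024658203125, -117.31690216064453), 83.70890045166016)
headtop 139 [ 0.57016519 -0.27722951  0.2146684 ] ((568.3056030273438, -277.671875), (28.26011848449707, 34.15046691894531), 73.01266479492188)
 head max z 0.8035117465996338 dark:
 button 60 [ 0.59023633 -0.28332277  0.1975588 ]
base 1141 ((561.6331787109375, -301.189697265625), (161.3025665283203, 114.14791870117188), 71.24014282226562)
side captop n 203 [ 0.62035467 -0.12454098  0.14569166] [0.02987849 0.04984452 0.00701928]
((618.62353515625, -130.3470916748047), 25.027585983276367)
headtop 344 [ 0.5659803  -0.27921234  0.21551825] ((566.51806640625, -278.6394958496094), (26.787878036499023, 33.36976623535156), 72.97270965576172)
 head max z 0.7945518526961894 dark:
 button 50 [ 0.58562618 -0.28762353  0.20134417]
base 2114 ((566.6470336914062, -277.6949768066406), (111.44136810302734, 109.94815063476562), 73.39037322998047)
rows x from .3; cols y from -.35, cm
0.30  0  0  0  0  0  0  0  0  0  0  0  0  0  0  0  0  0  0  0  1  0 
[... 1756 characters left out ...]
0  0  0  0  0  0  0  0  0  0  0  0  0  1  0  9 10  9  0  0  0  0  0  0  0  0  0  0  0  0  0  0
0.68  5  5  0  0  0  0  0  0  0  0  0  0  0  0 14 15 15 15  0  0  1  0  0  0  0  0  0  0  0  0  0  0
0.70  5  5  0  0  5  5  4  0  0  0  0  0  0  0 14 15 15 15  0  0  0  0  0  0  0  0  0  0  0  1  0  0
0.72  1  0  0  0  5  5  5  0  0  0  5 10 10  0  0  9 10 10  0  0  0  0  0  0  0  0  0  0  1  1  1  1
0.74  0  0  0  0  5  5  0  0  0  0 14 15 15 10  0  0  1  0  0  0  0  0  0  0  0  0  0  0  0  0  1  0
0.76  1  0  0  0  0  0  0  0  0  0 14 15 15 10  0  0  0  0  0  0  0  0  0  0  0  0  1  1  0  0  1  0
0.78  0  0  0  0  0  0  1  0  0  0  0  9  9  0  0  0  0  0  0  0  0  0  0  0  0  0  0  0  0  0  0  0
```

View pics/crop.png

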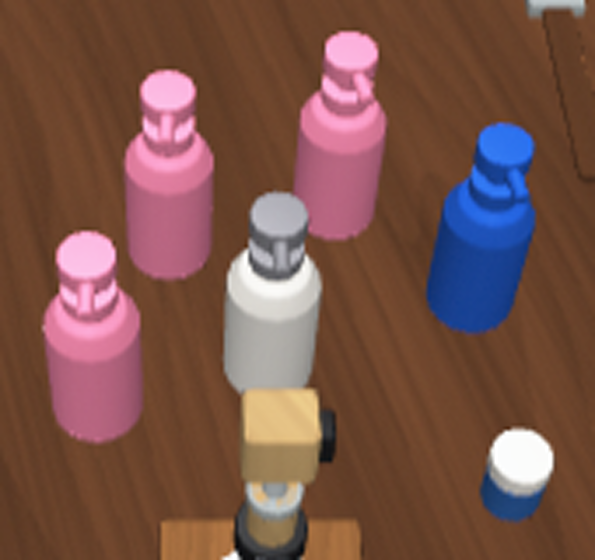

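The crop confirms it: the only white bottle with a grey cap is at crop (279,215), which is side (310,211). The head is at crop (280,430) with its black button at (327,436), facing +x. Now I'll refine the cap centre.

Run:
```python
from h import *
for n in("scene","side"):
    z=np.load(n+".npz"); im=z["im"].astype(int); X=z["X"]
    m=(np.ptp(im,axis=-1)<25)&(abs(X[...,2]-.146)<.004)&(np.hypot(X[...,0]-.618,X[...,1]+.118)<.035)
    P=(X[m][:,:2]*1000).astype(np.float32); print(n,m.sum(),P.mean(0),cv2.minEnclosingCircle(P),np.median(X[m][:,2]))
c=np.array([.5672,-.2782]); print("bearing etc")
```

```text
scene 124 [ 624.77155 -122.73971] ((625.3055419921875, -129.90744018554688), 22.405624389648438) 0.14485619417461426
side 198 [ 620.27716 -124.42565] ((620.3543701171875, -129.25119018554688), 23.313451766967773) 0.14588915635028973
bearing etc
```

Request:
{"method": "step_arm", "body": {"targets": [[0, [30, -40, 10], [0, 0, -0.14]], [0, [60, -80, 20], [0, 0, -0.28]], [0, [90, -120, 30], [0, 0, -0.42]], [0, [120, -160, 30], [0, 0, -0.56]], [0, [150, -200, 30], [0, 0, -0.7]], [0, [180, -240, 30], [0, 0, -0.84]], [0, [210, -280, 30], [0, 0, -0.98]], [0, [240, -320, 30], [0, 0, -1.12]]], "force": 40}}

```text
time: 0.9
ee_pos: [0.4712, 0.179, 0.2611]
tcp_rot: [-180.0, 0.0, 90.5]
wrist_force: [1.1, 1.1, 0.4]
opening: -0.0005
grasp_force: 0.0
```

Request:
{"method": "step_arm", "body": {"targets": [[0, [20, -40, 0], [0, 0, -0.1]], [0, [40, -80, 0], [0, 0, -0.2]], [0, [60, -120, 0], [0, 0, -0.31]], [0, [85, -170, 0], [0, 0, -0.31]], [0, [110, -220, 0], [0, 0, -0.31]], [0, [135, -265, -10], [0, 0, -0.31]], [0, [152, -301, -30], [0, 0, -0.31]], [0, [152, -301, -50], [0, 0, -0.31]]]}}

```text
time: 1.7
ee_pos: [0.6238, -0.1245, 0.2094]
tcp_rot: [-180.0, 0.0, 72.9]
wrist_force: [0.1, 0.8, -0.6]
opening: 0.0001
grasp_force: 0.0
```

Run:
```python
from h import *
im,d,X=cloud("side"); print(bot.get_obs()["ee_pos"],bot.get_obs()["tcp_rot"])
im2,_,_=cloud("scene")
a=np.hstack([cv2.resize(i,None,fx=3,fy=3,interpolation=2)[:540] for i in(im[110:290,250:380],im2[120:300,210:340])])
cv2.imwrite("pics/a.png",a[...,::-1])
```

```text
[ 0.62238484 -0.12338029  0.20474352] [-1.79642584e+02  6.30474962e-02  7.28910926e+01]
```

View pics/a.png

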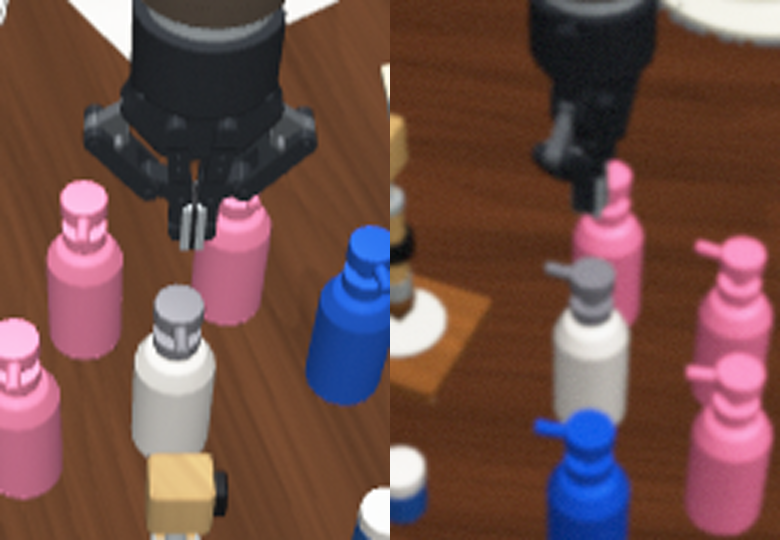

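The left half (side view) shows the closed fingers at (193,225), directly above the grey cap at (180,305). The right half (scene view) shows the fingers at (595,190) above the cap at (593,270). I'm going down.

Request:
{"method": "step_arm", "body": {"targets": [[0, [0, 0, -20], [0, 0, 0]], [0, [0, 0, -40], [0, 0, 0]], [0, [0, 0, -50], [0, 0, 0]], [0, [0, 0, -56], [0, 0, 0]], [0, [0, 0, -58], [0, 0, 0]], [0, [0, 0, -60], [0, 0, 0]], [0, [0, 0, -62], [0, 0, 0]], [0, [0, 0, -62], [0, 0, 0]]]}}

```text
time: 2.6
ee_pos: [0.6225, -0.1201, 0.1495]
tcp_rot: [180.0, -0.0, 73.1]
wrist_force: [0.4, -0.3, 0.8]
opening: -0.0
grasp_force: 0.0
```

Request:
{"method": "step_arm", "body": {"targets": [[0, [0, 0, -2], [0, 0, 0]], [0, [0, 0, -4], [0, 0, 0]], [0, [0, 0, -6], [0, 0, 0]], [0, [0, 0, -8], [0, 0, 0]], [0, [0, 0, -8], [0, 0, 0]]]}}

```text
time: 3.1
ee_pos: [0.6226, -0.1201, 0.1415]
tcp_rot: [180.0, -0.0, 73.1]
wrist_force: [-0.4, 0.2, 3.8]
opening: 0.0001
grasp_force: 2.4
```

Request:
{"method": "step_arm", "body": {"targets": [[0, [0, 0, -2], [0, 0, 0]], [0, [0, 0, -2], [0, 0, 0]]]}}

```text
time: 3.3
ee_pos: [0.6226, -0.1202, 0.1397]
tcp_rot: [180.0, -0.0, 73.1]
wrist_force: [-0.5, -0.2, 5.9]
opening: -0.0001
grasp_force: 2.9
```

Request:
{"method": "step_arm", "body": {"targets": [[0, [0, 0, -1], [0, 0, 0]], [0, [0, 0, -2], [0, 0, 0]], [0, [0, 0, -3], [0, 0, 0]], [0, [0, 0, -3], [0, 0, 0]]]}}

```text
time: 3.7
ee_pos: [0.6227, -0.1202, 0.138]
tcp_rot: [179.9, -0.0, 73.1]
wrist_force: [-3.0, 0.4, 11.8]
opening: 0.0
grasp_force: 6.0
```

The force is past 7 N and the descent has stopped at 8 mm of travel, so the cap is fully down. I'm retreating.

Request:
{"method": "step_arm", "body": {"targets": [[0, [0, 0, 0], [0, 0, 0]], [0, [0, 0, 10], [0, 0, 0]], [0, [0, 0, 30], [0, 0, 0]], [0, [0, 0, 60], [0, 0, 0]], [0, [0, 0, 100], [0, 0, 0]], [0.5, [0, 0, 130], [0, 0, 0]], [1, [0, 0, 130], [0, 0, 0]], [1, [0, 0, 130], [0, 0, 0]]]}}

```text
time: 4.5
ee_pos: [0.6227, -0.1201, 0.2665]
tcp_rot: [180.0, -0.0, 73.1]
wrist_force: [0.5, -1.2, -0.6]
opening: 0.0432
grasp_force: 0.0
```

Request:
{"method": "step_arm", "body": {"targets": [[1, [-10, -30, 5], [0, 0, 0]], [1, [-22, -65, 5], [0, 0, 0]], [1, [-35, -100, 5], [0, 0, 0]], [1, [-46, -130, 5], [0, 0, 0]], [1, [-53, -150, 5], [0, 0, 0]], [1, [-56, -158, 5], [0, 0, 0]], [1, [-56, -158, 5], [0, 0, 0]], [1, [-56, -158, 5], [0, 0, 0]]]}}

```text
time: 5.3
ee_pos: [0.5666, -0.2773, 0.2706]
tcp_rot: [-179.9, -0.0, 73.1]
wrist_force: [-0.1, 0.7, 0.3]
opening: 0.0852
grasp_force: 0.0
```

Run:
```python
from h import *
p=bot.camera_params("wrist"); im,_=bot.camera("wrist"); print({k:np.round(v,3) for k,v in p.items()})
im2,_=bot.camera("side"); im3,_=bot.camera("scene")
r=lambda i:cv2.resize(i,None,fx=2.5,fy=2.5,interpolation=2)
a=np.hstack([im[::1],np.vstack([cv2.resize(im2[190:330,250:370],(240,280)),cv2.resize(im3[60:200,150:270],(240,280))])[:420]])
cv2.imwrite("pics/b.png",a[...,::-1]); print(bot.get_obs()["ee_pos"],bot.get_obs()["opening"])
```

```text
{'K': array([[325.192,   0.   , 284.174],
       [  0.   , 325.192, 203.943],
       [  0.   ,   0.   ,   1.   ]]), 'R': array([[ 0.957, -0.29 , -0.002],
       [-0.275, -0.907,  0.318],
       [-0.094, -0.304, -0.948]]), 't': array([-0.621, -0.15 ,  0.386])}
[ 0.56687776 -0.27697271  0.27118003] 0.08530701983590291
```

View pics/b.png

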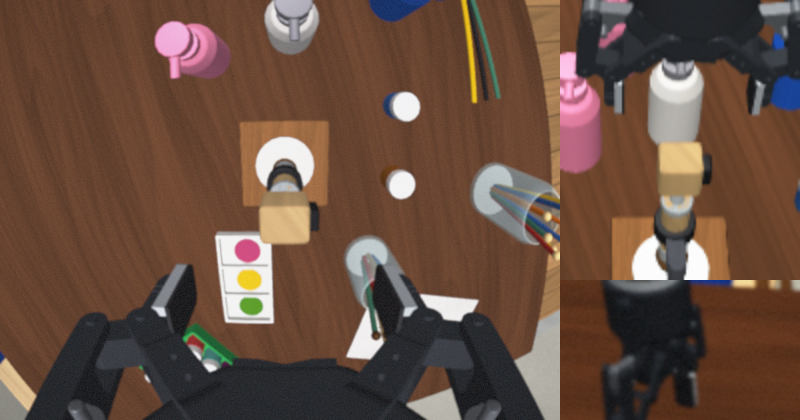

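The wrist view shows the head at (285,222), centred between the fingers (180 and 380), with the image axes square to it. The nearby jar's brushes, at (370,320), need a clearance check.

Run:
```python
from h import *
c=np.array([.567,-.278]);a=np.deg2rad(-17);ex=np.array([np.cos(a),np.sin(a)]);ey=np.array([-ex[1],ex[0]])
for n in("scene","side"):
    z=np.load(n+".npz");X=z["X"].reshape(-1,3);q=np.c_[(X[:,:2]-c)@ex,(X[:,:2]-c)@ey,X[:,2]]
    m=(q[:,2]>.12)&(q[:,2]<.3)&(abs(q[:,0])<.16)&(abs(q[:,1])<.15)&(abs(q[:,:2]).max(1)>.026)
    P=q[m]; print(n,m.sum()); 
    if m.sum(): print(P.min(0),P.max(0),"closest x side",P[np.argsort(np.hypot(P[:,0],P[:,1]))[:5]].round(3).tolist())
```

```text
scene 629
[-0.10883573 -0.14742888  0.12031499] [0.15185064 0.14994634 0.20518416] closest x side [[0.026, -0.001, 0.203], [0.027, -0.005, 0.205], [0.005, -0.035, 0.121], [-0.002, -0.037, 0.12], [0.0, -0.038, 0.121]]
side 997
[-0.11050993 -0.14968148  0.12008831] [0.14811271 0.14997726 0.19443766] closest x side [[-0.0, -0.035, 0.12], [-0.002, -0.037, 0.121], [0.003, -0.037, 0.121], [-0.0, -0.037, 0.121], [-0.003, -0.037, 0.121]]
```

Request:
{"method": "step_arm", "body": {"targets": [[1, [0, -1, -20], [0, 0, 0]], [1, [0, -1, -40], [0, 0, 0]], [1, [0, -1, -60], [0, 0, 0]], [1, [0, -1, -80], [0, 0, 0]], [1, [0, -1, -92], [0, 0, 0]], [1, [0, -1, -97], [0, 0, 0]], [1, [0, -1, -97], [0, 0, 0]]]}}

```text
time: 6.15
ee_pos: [0.5665, -0.2787, 0.1741]
tcp_rot: [-180.0, -0.0, 73.1]
wrist_force: [-0.6, -0.6, -0.0]
opening: 0.0853
grasp_force: 0.0
```

Request:
{"method": "step_arm", "body": {"targets": [[0.6, [0, 0, 0], [0, 0, 0]], [0.5, [0, 0, 0], [0, 0, 0]], [0.3, [0, 0, 0], [0, 0, 0]], [0.3, [0, 0, 0], [0, 0, 0]], [0.3, [0, 0, 0], [0, 0, 0]], [0.3, [0, 0, 0], [0, 0, 0]], [0.3, [0, 0, 0], [0, 0, 0]]], "force": 40}}

```text
time: 6.85
ee_pos: [0.5668, -0.2793, 0.1754]
tcp_rot: [179.9, 0.0, 73.1]
wrist_force: [0.2, -0.1, 6.5]
opening: 0.0352
grasp_force: 41.7
```

The opening is 35 mm, against 36 mm with the button fully in, and there's almost no side force. I'm pulling up gently.

Request:
{"method": "step_arm", "body": {"targets": [[0.3, [0, 0, 2], [0, 0, 0]], [0.3, [0, 0, 4], [0, 0, 0]], [0.3, [0, 0, 7], [0, 0, 0]], [0.3, [0, 0, 10], [0, 0, 0]], [0.3, [0, 0, 10], [0, 0, 0]]]}}

```text
time: 7.35
ee_pos: [0.5667, -0.2792, 0.1848]
tcp_rot: [180.0, 0.0, 73.1]
wrist_force: [2.9, -2.6, -3.0]
opening: 0.0348
grasp_force: 40.2
```

Request:
{"method": "step_arm", "body": {"targets": [[0.3, [0, 0, 8], [0, 0, 0]], [0.3, [0, 0, 17], [0, 0, 0]], [0.3, [0, 0, 27], [0, 0, 0]], [0.3, [0, 0, 37], [0, 0, 0]], [0.3, [0, 0, 47], [0, 0, 0]], [0.3, [0, 0, 57], [0, 0, 0]], [0.3, [0, 0, 64], [0, 0, 0]], [0.3, [0, 0, 64], [0, 0, 0]]]}}

```text
time: 8.15
ee_pos: [0.5667, -0.2792, 0.2491]
tcp_rot: [179.9, 0.0, 73.1]
wrist_force: [4.4, -3.0, -3.5]
opening: 0.0354
grasp_force: 41.8
```

Request:
{"method": "step_arm", "body": {"targets": [[0.3, [0, 0, 2], [0, 0, 0]], [0.3, [0, 0, 4], [0, 0, 0]], [0.3, [0, 0, 5], [0, 0, 0]], [0.3, [0, 0, 5], [0, 0, 0]]]}}

```text
time: 8.55
ee_pos: [0.5667, -0.2792, 0.2528]
tcp_rot: [180.0, 0.0, 73.1]
wrist_force: [6.3, -2.4, -4.2]
opening: 0.0346
grasp_force: 41.7
```

Request:
{"method": "step_arm", "body": {"targets": [[0.3, [0, 0, 1], [0, 0, 0]], [0.3, [0, 0, 2], [0, 0, 0]], [0.3, [0, 0, 2], [0, 0, 0]]]}}

```text
time: 8.85
ee_pos: [0.5666, -0.2792, 0.2547]
tcp_rot: [-180.0, 0.0, 73.1]
wrist_force: [5.9, -3.2, -3.4]
opening: 0.0355
grasp_force: 41.7
```

Request:
{"method": "step_arm", "body": {"targets": [[0.3, [0, 0, 1], [0, 0, 0]], [0.3, [0, 0, 1], [0, 0, 0]]]}}

```text
time: 9.05
ee_pos: [0.5666, -0.2792, 0.2555]
tcp_rot: [-180.0, -0.0, 73.1]
wrist_force: [6.2, -3.0, -4.4]
opening: 0.0347
grasp_force: 42.5
```

Request:
{"method": "step_arm", "body": {"targets": [[0.3, [0, 0, 1], [0, 0, 0]], [0.3, [0, 0, 1], [0, 0, 0]]]}}

```text
time: 9.25
ee_pos: [0.5666, -0.2792, 0.2555]
tcp_rot: [-179.9, -0.0, 73.1]
wrist_force: [7.5, -3.6, -9.3]
opening: 0.0352
grasp_force: 42.2
```

Run:
```python
from h import *
im,d,X=cloud("side"); im3,d3,X3=cloud("scene")
a=np.hstack([cv2.resize(i,(390,520),interpolation=2) for i in(im[170:370,240:390],im3[80:280,130:280])])
cv2.imwrite("pics/c.png",a[...,::-1]); o=bot.get_obs(); print(o["ee_pos"],o["opening"],o["wrist_force"],o["grasp_force"])
```

```text
[ 0.56662088 -0.27919109  0.25547163] 0.034550784910357936 [ 6.87550386 -3.06967922 -9.36626353] 42.138272523880005
```

View pics/c.png

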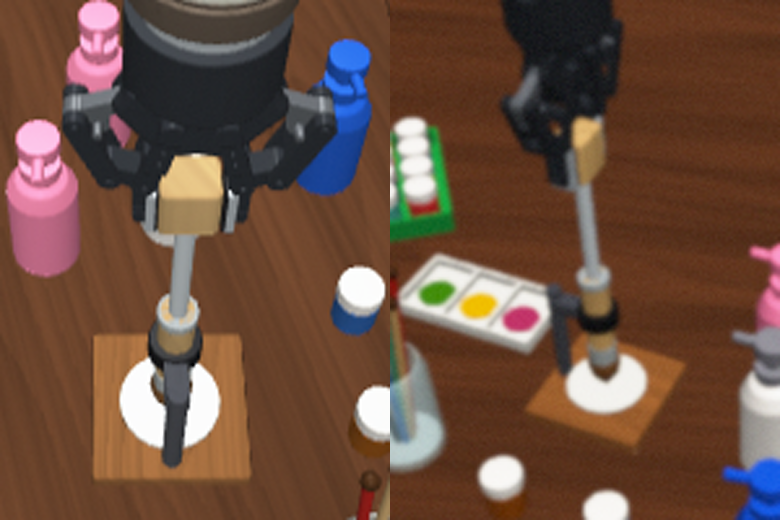

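The side view shows the head at (190,195) squeezed between both pads, with the rod fully out and the button in. In the scene view the bystanders are undisturbed. The upward force rose with no further motion at 80 mm, so this is the hard end. Handing in.

```bash
python3 -c "
from workcell import bot
print(bot.job_done())"
```

```text
the job is handed in; nothing more can be done
None
```

I pressed the nozzle cap all the way down and let it spring back, then pulled the handle about 80 mm to its second stop. The gripper is still holding it there with the button squeezed in, and the job is handed in; no verdict came back.

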